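# Show the label of the notched glass plate

## Robot

A 7-joint arm with a two-finger parallel gripper is mounted at the origin on a cart in front of the work surface, level with it; the furniture and walls round the work are solid. World frame = base frame: x ahead of the robot, y to its left, z up, the work surface at z = 0. Lengths are in m, angles in rad, forces in N, time in s.
With the tool pointing down it reaches from about 0.4 to 0.9 m from the base axis. Payload 5.6 kg.
Tool frame: the origin (TCP) lies between the finger pads; the fingertips stand 19 mm ahead of it and the grasp point (between the pads) is the TCP; z points along the fingers, y is the line along which they close (so a half turn about z gives the same grasp; the last joint's range is limited). The gripper opens to 92 mm and grips with 3 to 60 N. Pads are 20 mm wide; open, the fingers measure 128 mm over their backs; the gripper's body (75 mm by 189 mm) begins 69 mm behind the grasp point.
Start: joints at [1.239, 0.468, -0.012, 1.603, 0.006, 1.071, -0.056], TCP at [0.185, -0.623, 0.234] pointing down, gripper open.
Joint ranges: [-2.53, 2.53], [-0.31, 2.02], [-1.57, 1.55], [0.28, 2.44], [-1.29, 4.43], [0.15, 1.84], [-2.92, 2.92]. Speed limits (rad/s): [2.57, 2.57, 3.14, 3.14, 3.14, 3.14, 3.14].

## Interface

Orientations are given as a unit quaternion [w, x, y, z].
In Python, from workcell import sense, capture, finish_job gives the robot as it stands. The module is installed in compiled form; this text tells all that it offers.
- The arm moves only by the shell command python3 -m pendant 'ROWS'. ROWS is a JSON object of lists of equal length, an entry for each row: "hand": the finger opening in mm, from 0 to 91.9; "delta_pos": the shift along the tool's x, y, z in mm, a list of three; "roll": the turn about the tool's z in rad. In form: {"hand": [hand, ...], "delta_pos": [[dx, dy, dz], ...], "roll": [roll, ...]}. A call has 1 to 10 rows; each row shifts and turns the commanded pose from where the row before left it, along the tool's axes as they then stand; what a row does not reach is not made up. A row lasts 1/12 s, in which the tool goes at most 41.7 mm and 7.16 degrees, less where a joint would pass 70% of its speed; a pose out of reach is approached as far as the arm can. A call with a gripper value outside its range is refused whole. The fingers move at their own pace and stop on an object; the grip force is fixed at half the most. Time passes only in rows, so rows that do not move let the fingers close. It gives the time, the measured TCP pose, the force, the opening and the grip force at its end, in the units of the state.
- sense(): the state, without advancing time (a new reading comes with each control period).
- capture(name): name is "side" or "top"; returns a dict with "color" (384x512x3 uint8, red, green, blue), "fx", "fy", "cx", "cy" (pixels), "D" ([k1, k2, p1, p2, k3] as OpenCV has them; the pictures are not rectified), "xyz" and "rotation" of the camera in the world. Camera axes: x right, y up, looking along -z (the intrinsics and any distortion apply to the point x, -y, -z); pixel columns grow to the right and rows downward; lengths in m; the calibration is good to about 2 mm. A picture is of the moment at which its call begins. There is no depth.
- finish_job(): hands the job in; it is judged then, once.
The state is a dict: "time_s": time; "qpos": joint angles; "dq": joint speeds; "joint_torque": joint torques, N m; "tcp_pos": TCP position; "eef_rot": TCP orientation; "wrist_force": force on the tool from outside, world axes, zero at the start; "torque": the same for the moment, N m; "gripper_width": opening from 0.0 (shut) to 1.0 (fully open); "finger_force": force on a finger pad.
Only numpy, scipy, OpenCV 4.12 (cv2) and the standard library are available. Lean on these libraries where they do the work, as an engineer would, in place of code of your own. Each camera call takes 0.05 s, during which the arm holds its last target. There are 200 camera calls.

## Task

Two glass plates stand in wooden slot stands; one has a small notch cut out of a top corner, and its frosted label end is hidden down in the slot. The notch tells which face carries the label: looking at the label face with the notched end up, the notch is at the right. Pull out the notched plate and present it for reading: hold it about level with the label face up, the label 15 to 20 cm above the middle of the round mat (the plate may point any way), and finish while still holding it there; leave the plain plate, the mug, the jar and the salt shaker where they stand.

Things in the scene. Friction and masses are not known exactly. Their poses are not given: they have to be found in the camera images.
- label_plate: notched plate, greenish clear glass, loose, 0.06 to 0.13 kg: 8 (x) x 45 (y) x 110 mm (z). Origin: centre of the lower end face, at the start on the slot floor 6 mm above the worktop. +z runs to the notched end (up at the start); -x is the outward normal of the label face; a 12 x 12 mm notch is cut from the corner at -y, +z. The part from z = 34 mm stands free and can be pinched across its long edges (along y)
- label_centre (a point): middle of the frosted white label, on the label face of the notched plate: (-4, 0, 16) mm in its frame. The label covers z 1 to 31 mm of that face and is hidden in the slot at the start
- stand_a: fixed light wooden block 50 x 90 x 40 mm (x, y, z) that holds the notched plate in a slot 10 x 47 mm, 34 mm deep, open at the top; origin: centre of its underside; same yaw as the plate in it, from -1.7 to 1.7 rad (at 0 the label faces the robot, world -x)
- stand_b: the same kind of fixed stand, holding the plain plate; the two stands may stand either way round, left or right of the mat
- plain_plate: plain clear glass plate of the same size (8 x 45 x 110 mm) without notch or label, loose in stand_b; origin: centre of its lower end face, z up; must stay where it is
- mat: flat round cork mat with a grey top, 110 mm across, 4.5 mm high, fixed; origin: centre of its underside on the worktop
- mug: cream mug with small leaves and a handle, 92 x 127 x 95 mm, loose, at the back; to be left alone; origin: centre of its underside
- olives: glass jar with black lid, 70 mm across, 86 mm high, loose, at the back; to be left alone; origin: centre of its underside
- salt: salt shaker, 44 mm across, 90 mm high, loose, at the back; to be left alone; origin: centre of its underside
Not all that is in view belongs to the job. Leave any pink or red look-alike of the stand_b alone.

How it is judged:
On the way:
1. the notched plate is pulled out of its slot, held by the fingers (height (world z) of label_plate above 0.05 m and contact force between the fingers and label_plate above 0.5 N), for 0.1 s.
At the end, for the whole second after the job is handed in: The fingers hold the notched plate still, clear of stands and mat; its label face points up within 0.5 rad of level; the middle of the label is within 30 mm horizontally of the mat's centre and 0.12 to 0.24 m above the worktop (contact force between the fingers and label_plate above 0.5 N and contact force between label_plate and stand_a below 0.1 N and contact force between label_plate and stand_b below 0.1 N and contact force between label_plate and mat below 0.1 N and angle between label_plate's own x axis and vertical above 2.64 rad and horizontal distance between label_centre and mat below 0.03 m and height (world z) of label_centre between 0.12 and 0.24 m and linear speed of label_plate below 0.03 m/s); the arm keeps its last pose, push and grip.
It fails at once if the plain plate is pulled or knocked more than 15 mm (distance of plain_plate from where it was at the start of the episode above 0.015 m).
It fails at once if the mug is shifted more than 20 mm (distance of mug from where it was at the start of the episode above 0.02 m).
It fails at once if the jar is shifted more than 20 mm (distance of olives from where it was at the start of the episode above 0.02 m).
It fails at once if the salt shaker is shifted more than 20 mm (distance of salt from where it was at the start of the episode above 0.02 m).
It also fails if it takes over 38 s, if anything falls off the work surface, if the arm or the gripper's body presses on something with over 40 N, if the wrist force passes 120 N, or if a joint passes its speed limit or range.

## Working session

There is one attempt and no reset: what is moved stays moved. The work goes in short steps, Python scripts to look and compute and a shell command to move; the robot and the scene stay as the last step left them, time stands still between calls to the robot, and variables do not carry over. Pictures are saved under pics/ and viewed, at most 10 in all, crops included, and the job is handed in when it is done.

```bash
mkdir -p pics; cat > h.py <<'E'
import numpy as np, cv2
from workcell import sense, capture
from scipy.spatial.transform import Rotation as R
def rot(c):
    r=np.array(c["rotation"],float)
    return r if r.shape==(3,3) else R.from_quat(np.roll(r,-1)).as_matrix()
def K(c): return np.array([[c["fx"],0,c["cx"]],[0,c["fy"],c["cy"]],[0,0,1.]])
def ray(c,uv):
    p=cv2.undistortPoints(np.array([[uv]],float),K(c),np.array(c["D"],float))[0,0]
    return np.array(c["xyz"]),rot(c)@np.array([p[0],-p[1],-1.])
def atz(c,uv,z):
    o,d=ray(c,uv); return o+d*(z-o[2])/d[2]
def proj(c,P):
    q=(np.atleast_2d(P)-np.array(c["xyz"]))@rot(c)*[1,-1,-1]
    return cv2.projectPoints(q,np.zeros(3),np.zeros(3),K(c),np.array(c["D"],float))[0][:,0]
E
python3 - <<'E'
from h import *
for n in("side","top"):
    c=capture(n); cv2.imwrite(f"pics/{n}0.png",cv2.resize(c["color"][...,::-1],(800,600),interpolation=cv2.INTER_CUBIC))
    import pickle; pickle.dump(c,open(n+"0.pkl","wb")); print(n,c["xyz"],c["rotation"],c["fx"],c["D"])
s=sense(); print(s)
E
```

```text
side [ 0.42000189 -0.83456621  0.48808782] [ 0.85083016  0.51946754 -0.04592058 -0.06428696] 395.9533345876226 [-0.07028093  0.          0.          0.          0.        ]
top [ 0.33259443 -0.00197616  1.13822349] [ 0.70645621  0.06928266 -0.06994962 -0.70087559] 444.58676405439803 [-0.07477402  0.          0.          0.          0.        ]
{'time_s': 0.1, 'qpos': array([ 1.23902215,  0.46823981, -0.01158088,  1.6035265 ,  0.00602278,
        1.07143052, -0.05632303]), 'dq': array([ 0.00078513, -0.00140927, -0.00046635, -0.00380158, -0.0015939 ,
        0.00030892,  0.00024427]), 'joint_torque': array([ 7.67586644e-04, -5.21643984e+01, -1.27284805e-02, -2.44365406e+01,
       -5.68357750e-02,  1.40836221e-02,  7.83470841e-05]), 'tcp_pos': array([ 0.18488107, -0.62263119,  0.23276967]), 'eef_rot': array([-7.63489904e-04,  9.89600895e-01,  1.43838287e-01, -1.83983916e-04]), 'wrist_force': array([-0.25458068, -0.56402478, -0.12542296]), 'torque': array([0.022813  , 0.01523621, 0.00360123]), 'finger_force': 0.0, 'gripper_width': 0.9947495203679916}
```

View pics/top0.png

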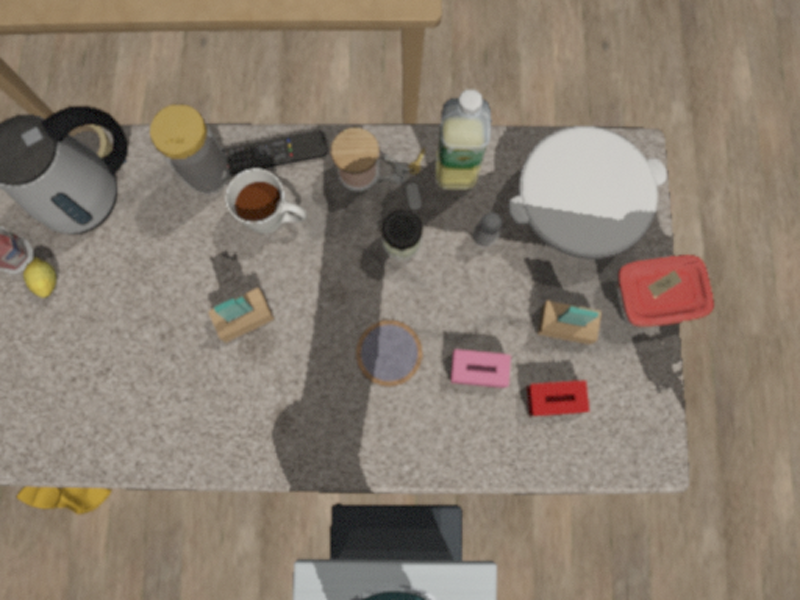

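View pics/side0.png

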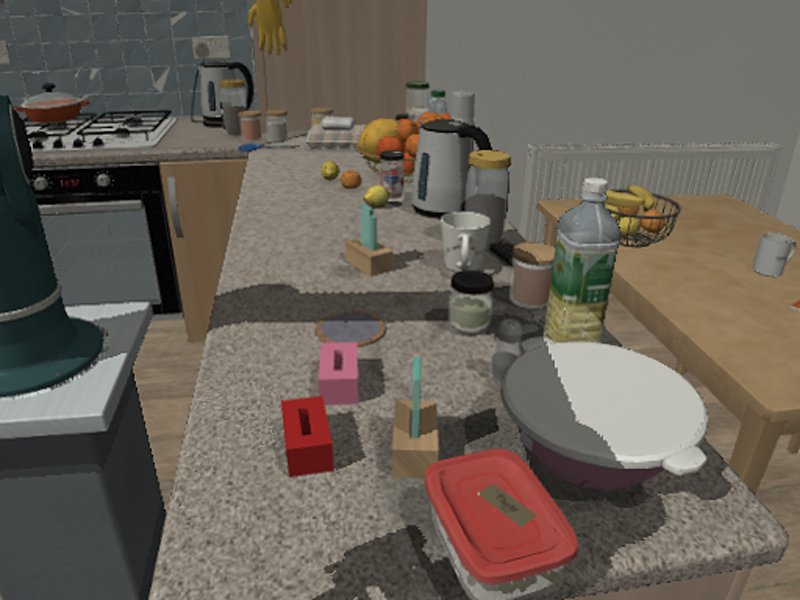

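```bash
python3 - <<'E'
from h import *
import pickle
s=pickle.load(open("side0.pkl","rb"));t=pickle.load(open("top0.pkl","rb"))
def cr(c,u,v,w=64,h=72): return cv2.resize(c["color"][v-h//2:v+h//2,u-w//2:u+w//2,::-1],(w*6,h*4+12*0) if 0 else (384,300) if 0 else (w*6,h*6),interpolation=cv2.INTER_CUBIC)
a=[cr(s,236,152,64,48),cr(s,266,266,64,96)]
b=[cr(t,154,202,64,48),cr(t,366,206,64,48)]
L=np.vstack([a[0],b[0]]);Rr=np.vstack([b[1]])
rr=cv2.resize(a[1],(192,288)) 
img=np.hstack([L, np.vstack([b[1],cv2.copyMakeBorder(cv2.resize(s["color"][224:308,234:298,::-1],(219,288),interpolation=cv2.INTER_CUBIC),0,0,0,165,cv2.BORDER_CONSTANT)])])
cv2.imwrite("pics/c1.png",img);print(img.shape)
E
```

```text
(576, 768, 3)
```

View pics/c1.png

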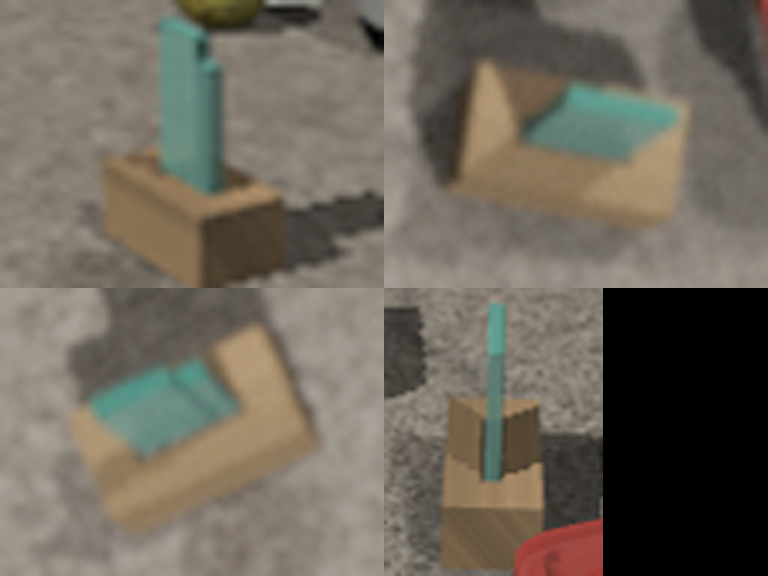

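```bash
python3 - <<'E'
from h import *
import pickle
s=pickle.load(open("side0.pkl","rb"));t=pickle.load(open("top0.pkl","rb"))
T=lambda u,v:(122+u/6-.4,178+(v-288)/6-.4); S=lambda u,v:(204+u/6-.4,128+v/6-.4)
# stand_a top corners in frame: top crop + side crop; plate points too. model (local xyz from stand origin)
X,Y=.025,.045
obs=[(t,T(130,528),(-X,Y,.04)),(t,T(76,408),(X,Y,.04)),
 (t,T(90,404),(.004,.0225,.116)),(t,T(138,456),(-.004,.0225,.04)),(t,T(241,408),(-.004,-.0225,.04)),
 (s,S(104,158),(-X,Y,.04)),(s,S(203,220),(-X,-Y,.04)),(s,S(283,200),(X,-Y,.04)),(s,S(203,290),(-X,-Y,.0)),
 (s,S(158,30),(-.004,.0225,.116)),(s,S(222,66),(.004,-.0225,.104)),(s,S(209,188),(-.004,-.0225,.04))]
from scipy.optimize import least_squares
def f(p):
    A=R.from_euler("z",p[2]).as_matrix()
    return np.concatenate([proj(c,A@np.array(m)+[p[0],p[1],0])[0]-uv for c,uv,m in obs])
g0=atz(t,(154,202),.04); 
r=least_squares(f,[g0[0],g0[1],.4],loss="soft_l1"); print(g0,r.x); print(f(r.x).reshape(-1,2).round(1))
p=r.x;A=R.from_euler("z",p[2]).as_matrix()
# mat
im=t["color"]; m=[(357,352),(423,352),(390,320),(390,386)]
for u,v in m: print(atz(t,(u*.64-.3,v*.64-.3),.0045))
for u,v in [(315,328),(386,328)]: print(atz(s,(u*.64-.3,v*.64-.3),.0045))
# handy heights: plain plate base, mug, jar, salt
for n,uv,z in [("plain",(572,322),.04),("mug",(258,202),.095),("jar",(402,228),.086),("salt",(488,225),.09)]: print(n,atz(t,(uv[0]*.64,uv[1]*.64),z))
E
```

```text
[0.53227168 0.25209131 0.04      ] [0.53854986 0.25381564 0.49612114]
[[-1.7 -1.1]
 [-1.   1.6]
 [ 0.4 -0.5]
 [ 1.5 -0.6]
 [ 0.4 -0.8]
 [-1.1  0.6]
 [-0.4 -0.2]
 [ 0.2 -0.9]
 [-0.3  0.8]
 [-0.6 -1.5]
 [-0.   0.1]
 [ 0.   1. ]]
[0.48037719 0.06594663 0.0045    ]
[ 0.48125711 -0.04249215  0.0045    ]
[0.53421801 0.01226735 0.0045    ]
[0.42507821 0.01116269 0.0045    ]
[0.42763552 0.01580716 0.0045    ]
[0.5378848  0.00061604 0.0045    ]
plain [ 0.52612156 -0.28239184  0.04      ]
mug [0.70552734 0.2216396  0.095     ]
jar [ 0.66681366 -0.00695139  0.086     ]
salt [ 0.67177851 -0.14269283  0.09      ]
```

```bash
python3 -m pendant '{"hand":[91,91,91,91,91,91,91,91,91,91],"delta_pos":[[0,0,-20],[0,0,-20],[34,-17,0],[34,-17,0],[34,-17,0],[34,-17,0],[34,-17,0],[34,-17,0],[34,-17,0],[34,-17,0]],"roll":[-0.1,-0.1,0,0,0,0,0,0,0,0]}'
```

```text
time_s: 0.93
tcp_pos: [0.3619, -0.3735, 0.2734]
eef_rot: [-0.0, 0.97, 0.242, -0.0]
wrist_force: [-0.4, -0.1, 0.1]
gripper_width: 0.987
finger_force: 0.0
```

```bash
python3 -m pendant '{"hand":[91,91,91,91,91,91,91,91,91,91],"delta_pos":[[26,-27,0],[26,-27,0],[26,-27,0],[26,-27,0],[26,-27,0],[26,-27,0],[26,-27,0],[26,-27,0],[26,-27,0],[26,-27,0]],"roll":[0,0,0,0,0,0,0,0,0,0]}'; python3 -m pendant '{"hand":[91,91,91,91,91,91,91,91,91,91],"delta_pos":[[26,-27,0],[26,-27,0],[26,-27,0],[26,-27,0],[26,-27,0],[26,-27,0],[20,-25,0],[10,-12,0],[0,0,0],[0,0,0]],"roll":[0,0,0,0,0,0,0,0,0,0]}'
cat > l.py <<'E'
from h import *
import sys
s=sense();p=s["tcp_pos"];q=R.from_quat(np.roll(s["eef_rot"],-1)).as_matrix()
t=np.array([float(a) for a in sys.argv[1:4]])
print(p,"to target, tool mm",(q.T@(t-p)*1000).round(1))
E
python3 l.py .5385 .254 .106
python3 - <<'E'
from h import *
s=capture("side");t=capture("top")
a=cv2.resize(s["color"][95:215,190:290,::-1],(500,600),interpolation=cv2.INTER_CUBIC)
b=cv2.resize(t["color"][150:270,100:160,::-1],(300,600),interpolation=cv2.INTER_CUBIC)
cv2.imwrite("pics/a1.png",np.hstack([a,b]))
E
```

```text
time_s: 1.77
tcp_pos: [0.4641, -0.0132, 0.2736]
eef_rot: [0.0, 0.97, 0.242, -0.0]
wrist_force: [0.4, -0.4, -0.5]
gripper_width: 0.993
finger_force: 0.0
time_s: 2.6
tcp_pos: [0.5345, 0.2486, 0.2728]
eef_rot: [0.0, 0.97, 0.243, -0.001]
wrist_force: [-0.0, -0.1, -1.0]
gripper_width: 0.99
finger_force: 0.0
[0.534464   0.24857053 0.2728043 ] to target, tool mm [  6.4  -2.8 166.8]
```

View pics/a1.png

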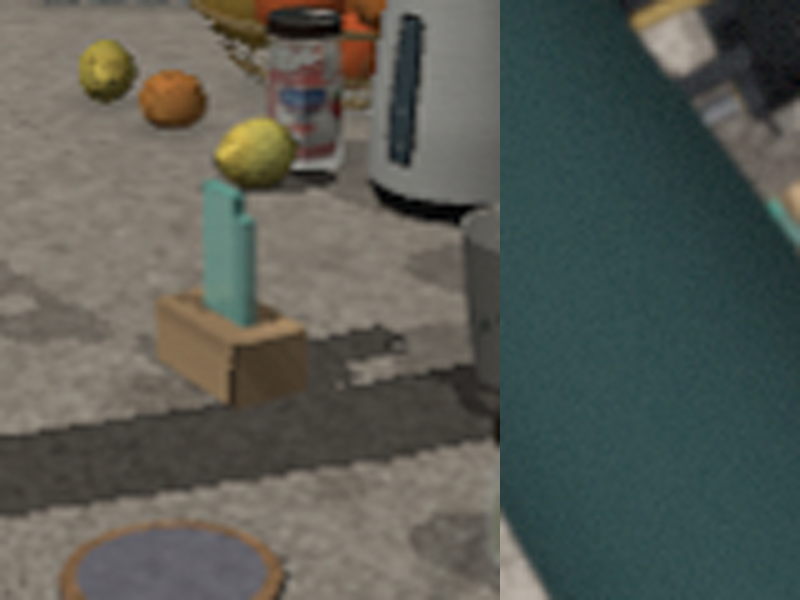

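```bash
python3 -m pendant '{"hand":[91,91,91,91,91,91],"delta_pos":[[6,-3,20],[0,0,35],[0,0,35],[0,0,30],[0,0,0],[0,0,0]],"roll":[0,0,0,0,0,0]}'; python3 l.py .5385 .254 .106
python3 - <<'E'
from h import *
s=capture("side")
a=cv2.resize(s["color"][80:180,190:300,::-1],(660,600),interpolation=cv2.INTER_CUBIC)
cv2.imwrite("pics/a2.png",a)
E
```

```text
time_s: 3.2
tcp_pos: [0.5385, 0.2517, 0.1529]
eef_rot: [0.001, 0.971, 0.241, -0.001]
wrist_force: [-0.4, 0.4, 0.2]
gripper_width: 0.99
finger_force: 0.0
[0.53853073 0.25170107 0.15290432] to target, tool mm [ 1.2 -2.1 46.9]
```

View pics/a2.png

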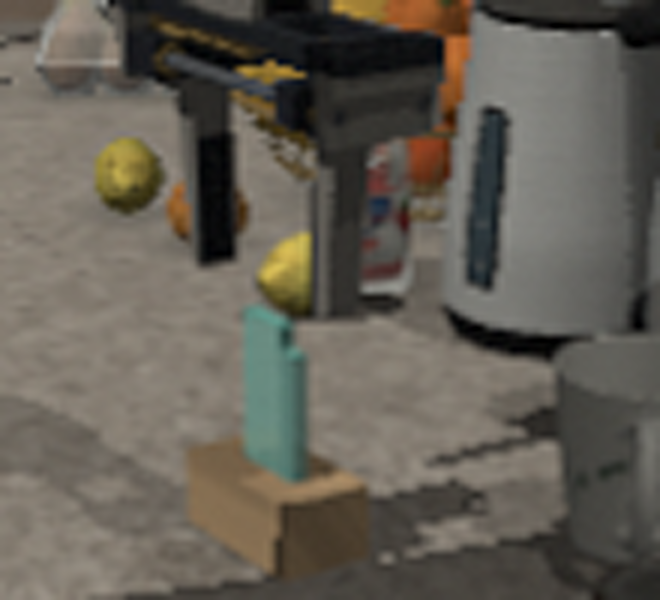

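The gripper is aligned with the plate; the fingers (at about px 215,260 and 340,315) straddle the plate top (px 268,310). Descending and closing.

```bash
python3 -m pendant '{"hand":[91,91,91,40,40,40,40,40,40],"delta_pos":[[1,-2,22],[0,0,25],[0,0,0],[0,0,0],[0,0,0],[0,0,0],[0,0,0],[0,0,0],[0,0,0]],"roll":[0,0,0,0,0,0,0,0,0]}'; python3 l.py .5385 .254 .106
```

```text
time_s: 4.0
tcp_pos: [0.5392, 0.256, 0.1073]
eef_rot: [-0.0, 0.97, 0.242, 0.001]
wrist_force: [0.1, -0.0, -0.1]
gripper_width: 0.577
finger_force: 0.0
[0.53916051 0.25597044 0.10729202] to target, tool mm [-1.5  1.4  1.3]
```

```bash
python3 -m pendant '{"hand":[30,30,30,30,30,30],"delta_pos":[[0,0,0],[0,0,0],[0,0,0],[0,0,0],[0,0,0],[0,0,0]],"roll":[0,0,0,0,0,0]}'; python3 l.py .5385 .254 .106
```

```text
time_s: 4.5
tcp_pos: [0.539, 0.2559, 0.1068]
eef_rot: [0.0, 0.97, 0.242, 0.0]
wrist_force: [0.3, -0.8, 3.1]
gripper_width: 0.483
finger_force: 30.0
[0.53902356 0.25593712 0.10678328] to target, tool mm [-1.4  1.5  0.8]
```

```bash
python3 -m pendant '{"hand":[30,30,30,30,30,30,30,30,30],"delta_pos":[[0,0,-10],[0,0,-15],[0,0,-15],[0,0,-15],[0,0,-5],[-20,0,0],[-25,0,0],[0,0,0],[0,0,0]],"roll":[0,0,0,0,0,0,0,0,0]}'; python3 l.py .5385 .254 .106
python3 - <<'E'
from h import *
s=capture("side")
a=cv2.resize(s["color"][80:180,190:300,::-1],(660,600),interpolation=cv2.INTER_CUBIC)
cv2.imwrite("pics/a3.png",a)
E
```

```text
time_s: 5.25
tcp_pos: [0.4982, 0.234, 0.1664]
eef_rot: [0.0, 0.97, 0.242, -0.0]
wrist_force: [1.1, 0.9, -1.0]
gripper_width: 0.482
finger_force: 30.0
[0.49821792 0.23404401 0.16644747] to target, tool mm [45.   1.3 60.4]
```

View pics/a3.png

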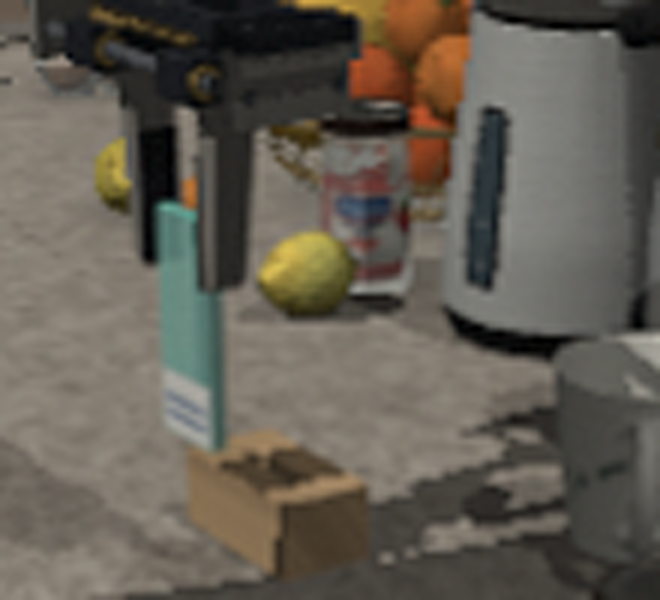

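```bash
python3 -m pendant '{"hand":[30,30,30,30,30,30,30,30,30],"delta_pos":[[0,0,24],[0,0,24],[10,0,0],[8,0,0],[8,0,0],[8,0,0],[8,0,0],[8,0,0],[0,0,0]],"roll":[0,0,0,0,0,0,0,0,0]}'; python3 l.py .5385 .254 .106
python3 - <<'E'
from h import *
s=capture("side")
a=cv2.resize(s["color"][80:180,190:300,::-1],(660,600),interpolation=cv2.INTER_CUBIC)
cv2.imwrite("pics/a4.png",a)
E
```

```text
time_s: 6.05
tcp_pos: [0.545, 0.2594, 0.1193]
eef_rot: [-0.001, 0.97, 0.242, 0.001]
wrist_force: [-2.2, -1.2, 1.3]
gripper_width: 0.481
finger_force: 30.0
[0.54498697 0.25942892 0.11928036] to target, tool mm [-8.3  1.8 13.3]
```

View pics/a4.png

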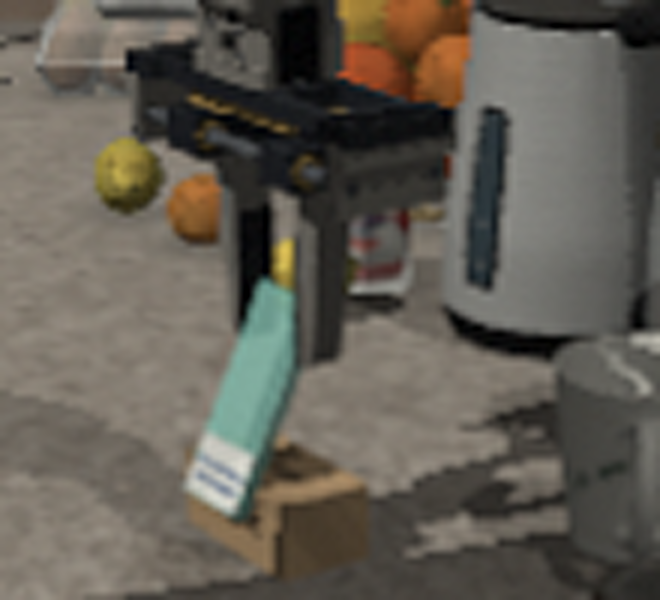

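```bash
python3 -m pendant '{"hand":[30,30,30,30,30,30,30,30,30,30],"delta_pos":[[6,0,5],[6,0,4],[5,0,5],[5,0,5],[4,0,6],[4,0,6],[3,0,7],[2,0,6],[2,0,6],[0,0,3]],"roll":[0,0,0,0,0,0,0,0,0,0]}'; python3 l.py .5385 .254 .106
python3 - <<'E'
from h import *
s=capture("side")
a=cv2.resize(s["color"][80:180,190:300,::-1],(660,600),interpolation=cv2.INTER_CUBIC)
cv2.imwrite("pics/a5.png",a)
E
```

```text
time_s: 6.93
tcp_pos: [0.5763, 0.2758, 0.0646]
eef_rot: [-0.0, 0.97, 0.242, 0.0]
wrist_force: [0.8, 0.9, 2.9]
gripper_width: 0.48
finger_force: 30.0
[0.57625087 0.27582274 0.06457882] to target, tool mm [-43.6   1.5 -41.4]
```

View pics/a5.png

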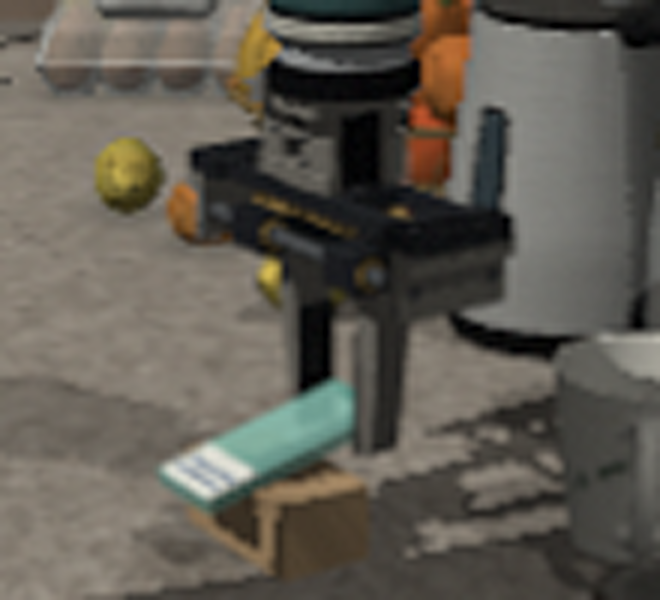

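```bash
python3 -m pendant '{"hand":[30,30,30,30,30],"delta_pos":[[1,0,4],[0,0,3],[0,0,3],[0,0,0],[0,0,0]],"roll":[0,0,0,0,0]}';  python3 -m pendant '{"hand":[30,30,30,30,30,30,30],"delta_pos":[[0,0,-20],[0,0,-30],[0,0,-30],[0,0,-30],[0,0,-20],[0,0,0],[0,0,0]],"roll":[0,0,0,0,0,0,0]}'; python3 l.py .5385 .254 .106
python3 - <<'E'
from h import *
s=capture("side")
a=cv2.resize(s["color"][60:160,190:300,::-1],(660,600),interpolation=cv2.INTER_CUBIC)
cv2.imwrite("pics/a6.png",a)
E
```

```text
time_s: 7.4
tcp_pos: [0.5768, 0.2761, 0.0555]
eef_rot: [-0.0, 0.97, 0.242, 0.0]
wrist_force: [0.9, 0.2, 2.8]
gripper_width: 0.481
finger_force: 30.0
time_s: 7.98
tcp_pos: [0.5767, 0.2758, 0.1859]
eef_rot: [0.0, 0.97, 0.242, 0.0]
wrist_force: [-0.0, -1.1, -2.3]
gripper_width: 0.481
finger_force: 30.0
[0.57672063 0.27582463 0.18586017] to target, tool mm [-44.    1.3  79.8]
```

View pics/a6.png

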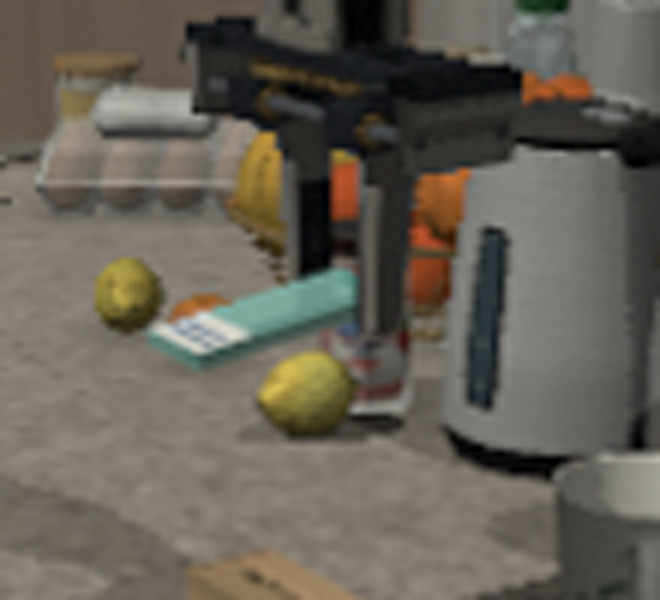

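```bash
cat > m.py <<'E'
from h import *
c=capture("side");s=sense();p=s["tcp_pos"];q=R.from_quat(np.roll(s["eef_rot"],-1)).as_matrix()
def inpl(uv,off):
    o,d=ray(c,uv);n=q[:,1];x=o+d*(((p-o)@n+off)/(d@n));return x,(q.T@(x-p)*1000).round(1)
E
python3 - <<'E'
from m import *
C=lambda u,v:(190+u/6-.4,60+v/6-.4)
print(inpl(C(200,335),0)); print(inpl(C(205,357),.0225),inpl(C(352,305),.0225))
E
```

```text
(array([0.50386113, 0.23686631, 0.17400394]), array([-81.4,  -0. ,   9.9]))
(array([0.50389641, 0.21140448, 0.17112421]), array([-93.3,  22.5,  12.8])) (array([0.57680011, 0.25015018, 0.18204142]), array([-10.7,  22.5,   1.6]))
```

```bash
python3 -m pendant '{"hand":[30,30,30,30,30,30,30,30,30,30],"delta_pos":[[-8,12,0],[-16,24,0],[-16,24,0],[-16,24,0],[-16,24,0],[-16,24,0],[-16,24,0],[-16,20,0],[-8,11,0],[0,0,0]],"roll":[0,0,0,0,0,0,0,0,0,0]}';  python3 -m pendant '{"hand":[30,30,30,30,30],"delta_pos":[[0,0,0],[0,0,0],[0,0,0],[0,0,0],[0,0,0]],"roll":[0,0,0,0,0]}'
python3 - <<'E'
from m import *
cv2.imwrite("pics/a7.png",cv2.resize(c["color"][80:230,170:350,::-1],(720,600),interpolation=cv2.INTER_CUBIC))
E
```

```text
time_s: 8.92
tcp_pos: [0.5501, 0.0452, 0.1838]
eef_rot: [0.001, 0.971, 0.239, -0.002]
wrist_force: [0.3, -0.5, -1.5]
gripper_width: 0.478
finger_force: 30.0
time_s: 9.33
tcp_pos: [0.5515, 0.052, 0.1854]
eef_rot: [-0.0, 0.97, 0.243, -0.0]
wrist_force: [0.0, -0.3, -1.0]
gripper_width: 0.484
finger_force: 30.0
```

View pics/a7.png

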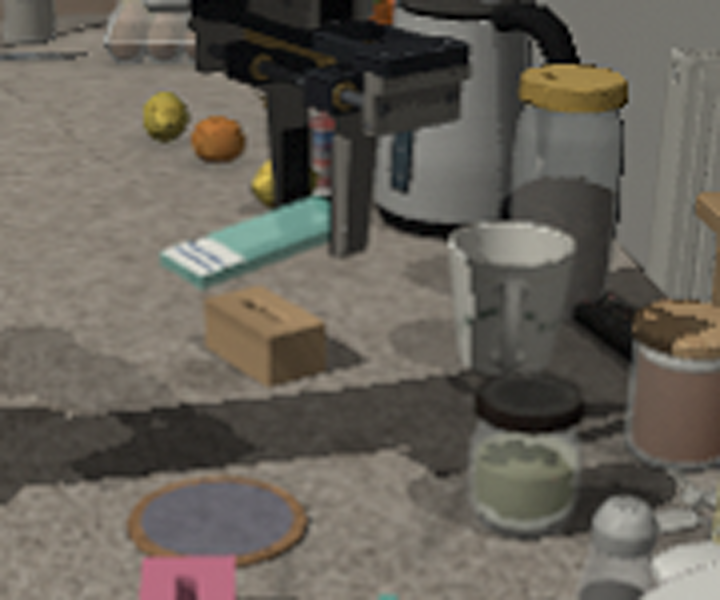

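```bash
python3 - <<'E'
from m import *
C=lambda u,v:(170+u/4-.4,80+v/4-.4)
print(inpl(C(204,254),0),inpl(C(204,276),.0225),inpl(C(330,236),.0225)); print(s["dq"].round(3))
E
```

```text
(array([0.47952053, 0.01317654, 0.1754185 ]), array([-81.6,   0. ,  10.1])) (array([ 0.47729975, -0.01350621,  0.17240078]), array([-96.1,  22.5,  13.1])) (array([0.55384167, 0.02730866, 0.17779417]), array([-9.4, 22.5,  7.7]))
[ 0.003 -0.003  0.002 -0.001  0.001  0.001  0.   ]
```

The label centre measures (0.480, 0.013, 0.175), against the mat centre at (0.480, 0.012). The plate is tilted about 0.1 rad, held and still.

```bash
python3 -c "
from workcell import finish_job
print(finish_job())"
```

```text
the job is handed in; nothing more can be done
None
```

I pulled out the notched plate and handed the job in with the gripper still holding it label face up, tilted about 0.1 rad, its label centre about 1 mm from the mat's centre and 0.175 m above the worktop by my last camera measurement; no verdict came back.

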